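Restock the pantry shelf insert in reverse order

TASK

Four goods stand in a row on the delivery board, each in its own cardboard tray. Move them one by one to the four bays of the grey shelf insert in reverse order, so that what was leftmost ends up rightmost and so on along the row. Set each down gently, upright in the middle of its bay, and do not tip over any of them.

Things in the scene. Friction and masses are not known exactly. Their poses are not given: they have to be found in the camera images.
- tall_tin: the tall round food tin, bare steel with a paper label: 62 mm diameter, 108 mm high, about 0.4 kg. Origin: centre of its underside; z up along the tin
- short_tin: the short round food tin, bare steel with a paper label: 62 mm diameter, 66 mm high, about 0.25 kg. Origin: centre of its underside; z up along the tin
- jar: the glass jar with a white cap and a paper label: 92 mm high in all, about 0.3 kg; 56 mm diameter, straight from 5 to 58 mm above its underside, then a shoulder; cap 50 mm diameter from 76 mm up. Origin: centre of its underside; z up along the jar
- carton: the upright cardboard carton, a box 44 mm along its x, 62 mm along its y and 96 mm high, about 0.18 kg; its yaw is turned a little against the tray. Origin: centre of its underside; z up
- delivery_board: fixed plywood board under the four trays, 112 (x) by 412 mm (y, the row), 10 mm thick, edge strips to 18 mm. Origin: centre of its underside, on the table; x away from the robot, y to its left, z up. Tray centres at y = 150, 50, -50, -150 mm, x = 0; trays stand on its top. Board and insert lie one behind the other, roughly parallel; either may be the nearer
- tray_a: an open shallow cardboard tray, 94 x 94 mm, 12 mm high, walls 3 mm, inner floor 3 mm above its underside, fixed on the delivery board; the tall tin stands in it at the start. All four trays look alike. Origin: centre of its underside; z up, x and y parallel to the board's
- tray_b: an open shallow cardboard tray, 94 x 94 mm, 12 mm high, walls 3 mm, inner floor 3 mm above its underside, fixed on the delivery board; the short tin stands in it at the start. All four trays look alike. Origin: centre of its underside; z up, x and y parallel to the board's
- tray_c: an open shallow cardboard tray, 94 x 94 mm, 12 mm high, walls 3 mm, inner floor 3 mm above its underside, fixed on the delivery board; the jar stands in it at the start. All four trays look alike. Origin: centre of its underside; z up, x and y parallel to the board's
- tray_d: an open shallow cardboard tray, 94 x 94 mm, 12 mm high, walls 3 mm, inner floor 3 mm above its underside, fixed on the delivery board; the carton stands in it at the start. All four trays look alike. Origin: centre of its underside; z up, x and y parallel to the board's
- shelf_insert: fixed grey and steel insert with four equal empty bays in a row, 112 (x) by 412 mm (y, the row). Bay floors 10 mm, rims and dividers 22 mm above its underside; bays about 96 by 96 mm inside, open above. Origin: centre of its underside, on the table; x away from the robot, y to its left, z up. Bay centres at y = 150, 50, -50, -150 mm, x = 0

How it is judged:
By the outcome, as a careful person would: the job done as asked, in the order asked, and still so for the second after the job is handed in, with the robot touching nothing.
It also fails if it takes over 104 s, if anything falls off the work surface, if the arm or the gripper's body presses on something with over 40 N, if the wrist force passes 120 N, or if a joint passes its speed limit or range.

ROBOT

A 6-joint arm with a two-finger parallel gripper is mounted at the origin on the work surface. World frame = base frame: x ahead of the robot, y to its left, z up, the work surface at z = 0. Lengths are in m, angles in degrees, forces in N, time in s.
With the tool pointing down it reaches from about 0.375 to 0.975 m from the base axis. Payload 3.8 kg.
Tool frame: the origin (TCP) lies at the very end of the fingers, on their centre line; the grasp point (between the pads) lies 19 mm behind it (ctrl.hold_point_z is the distance from the TCP to the grasp point, in m); z points along the fingers, y is the direction in which the jaws open and shut (so a half turn about z gives the same grasp; the last joint's range is limited). The gripper opens to 88 mm and grips with 3 to 60 N. Pads are 18 mm wide; open, the fingers measure 123 mm over their backs; the gripper's body (75 mm by 187 mm) begins 45 mm behind the grasp point.
Start: joints at [-70.755, 15.12, 91.902, -0, 72.978, -2.114], TCP at [0.246, -0.629, 0.239] pointing down, gripper open.
Joint ranges: [-150.88, 150.88], [-54.13, 125.18], [17.81, 147.31], [-75.09, 255.09], [0, 152.58], [-146.25, 146.25]. Speed limits (degrees/s): [147.25, 147.25, 180, 180, 180, 180].

INTERFACE

Orientations are given as a 3x3 rotation matrix whose columns are the frame's x, y, z axes.
In Python, from rig import ctrl, grab_frame, calibration, sign_off gives the robot as it stands.
- The arm moves only by the tool step_arm, never from a script. Its argument "steps" is one flat list of numbers, 7 for each row, row after row: the turn, a rotation vector about the tool's x, y, z in degrees, then the shift along the tool's x, y, z in m, then the closure, from 0 (fully open) to 1 (shut). In form: [rx, ry, rz, x, y, z, grip, rx, ry, rz, x, y, z, grip, ...]. A call has 1 to 5 rows; each row shifts and turns the pose as measured when the row begins, along the tool's axes as they then stand; what a row does not reach is not made up. A row lasts 1/10 s, in which the tool goes at most 50 mm and 8.59 degrees, less where a joint would pass 70% of its speed; a pose out of reach is approached as far as the arm can. A call is refused whole if a number of a shift passes 0.05 or a number of a turn 8.59, either way. A call with a gripper value outside its range is refused whole. The fingers move at their own pace and stop on an object; "force" is the grip in N (left out, the last holds). Time passes only in rows, so rows that do not move let the fingers close. It gives the time, the measured TCP pose, the force and the opening at its end, in the units of the state.
- ctrl.sense(): the state, without advancing time (a new reading comes with each control period).
- grab_frame(name): name is "scene" or "side" or "wrist"; returns the picture (400x640x3 uint8, red, green, blue); there is no depth.
- calibration(name): a dict with "camera_matrix" (3x3 intrinsics, pixels), "world_to_cam" (4x4, takes a point from world to camera coordinates). Camera axes: x right, y up, looking along -z (the intrinsics and any distortion apply to the point x, -y, -z); pixel columns grow to the right and rows downward; lengths in m; the calibration is good to about 2 mm. A picture is of the moment at which its call begins: read the wrist's pose just before it. calibration takes no time and is no camera call; for the wrist camera it gives the pose at the moment of the call.
- sign_off(): hands the job in, once; it reports no verdict.
The state is a dict: "time_s": time; "q": joint angles; "dq": joint speeds; "joint_efforts": joint torques, N m; "tcp_pos": TCP position; "ee_rot": TCP orientation; "contact_force": force on the tool from outside, world axes, zero at the start; "ft_torque": the same for the moment, N m; "gripper_width": finger opening in m.
Only numpy, scipy, OpenCV 4.12 (cv2) and the standard library are available. Lean on these libraries where they do the work, as an engineer would, in place of code of your own. Each camera call takes 0.05 s, during which the arm holds its last target. There are 200 camera calls.

## Working session

There is one attempt and no reset: what is moved stays moved. The work goes in short steps, Python scripts to look and compute and a tool call to move; the robot and the scene stay as the last step left them, time stands still between calls to the robot, and variables do not carry over. Pictures are saved under pics/ and viewed, about 12 in all and at most 16, crops included, and the job is handed in when it is done.

Besides the shell and the picture viewer there is one more tool, called after "Call:" as name(argument=value, ...), one argument or row to a line, values as JSON. step_arm: Moves the arm, as the interface text tells. Its arguments: {"type":"object","properties":{"steps":{"type":"array"},"force":{"type":"number"}},"required":["steps"]}

```bash
ls; mkdir -p pics; python3 - <<'E'
from rig import *
import cv2
for n in("scene","side"):
    c=calibration(n);print(n,c)
    cv2.imwrite(f"pics/{n}0.png",grab_frame(n)[:,:,::-1])
print(ctrl.sense())
E
```

```text
pics
scene {'camera_matrix': array([[386.22198559,   0.        , 315.64393682],
       [  0.        , 386.22198559, 199.0116073 ],
       [  0.        ,   0.        ,   1.        ]]), 'world_to_cam': array([[-0.5330936 ,  0.8460104 , -0.00881026,  0.29195002],
       [-0.63115149, -0.39072738,  0.67005964,  0.31085532],
       [ 0.56343501,  0.36276512,  0.74225498, -1.08772244],
       [ 0.        ,  0.        ,  0.        ,  1.        ]])}
side {'camera_matrix': array([[384.68124053,   0.        , 320.04845543],
       [  0.        , 384.68124053, 197.60759233],
       [  0.        ,   0.        ,   1.        ]]), 'world_to_cam': array([[-0.99979102, -0.0177803 ,  0.01008849,  0.54283545],
       [ 0.02016429, -0.77650102,  0.62979327, -0.03425698],
       [-0.00336419,  0.62986508,  0.77669728, -0.73112354],
       [ 0.        ,  0.        ,  0.        ,  1.        ]])}
{'time_s': 0.1, 'q': array([-7.07537372e+01,  1.51653617e+01,  9.19710932e+01, -9.48150811e-04,
        7.29783344e+01, -2.11601983e+00]), 'dq': array([ 0.04444458, -0.06499843, -0.1665341 , -0.02284685,  0.09504335,
       -0.05843988]), 'joint_efforts': array([ 3.86392176e-04, -5.03617752e+01, -3.58070469e+01,  7.31473672e-02,
        2.32919329e-02, -4.73736156e-05]), 'tcp_pos': array([ 0.24564421, -0.6280413 ,  0.23752842]), 'ee_rot': array([[ 9.31294059e-01,  3.64267648e-01, -6.75334627e-04],
       [ 3.64268269e-01, -9.31292151e-01,  1.88626294e-03],
       [ 5.81707287e-05, -2.00266845e-03, -9.99997993e-01]]), 'contact_force': array([0.51608858, 0.48433824, 0.09582239]), 'ft_torque': array([-0.01486652, -0.04867874,  0.00715686]), 'gripper_width': 0.08813484632823802}
```

View pics/scene0.png

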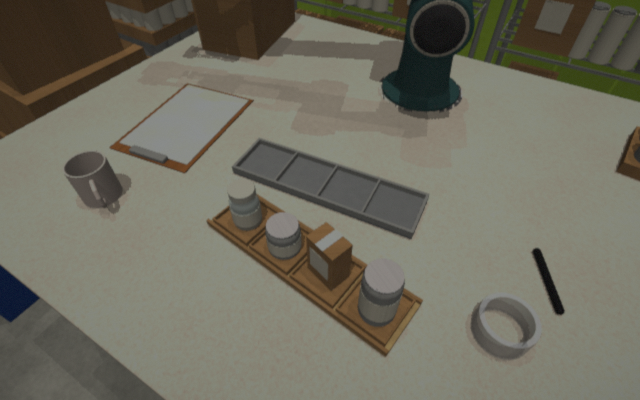

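View pics/side0.png

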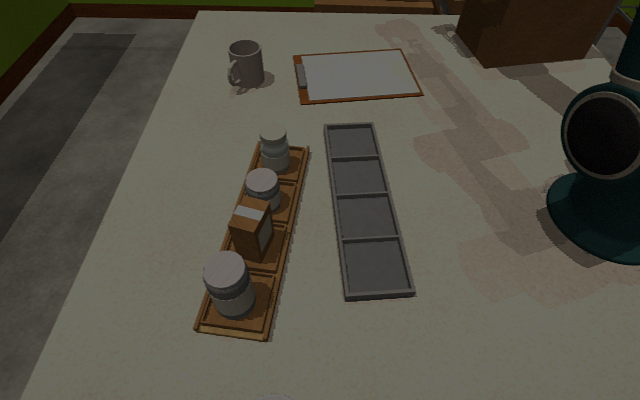

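The scene camera faces the robot, so the order from +y (left) is tall tin (384,278), carton (328,240), short tin (283,225), jar (242,188). The grey insert is nearer the robot. First I'll get rough positions by casting rays.

```bash
cat > h.py <<'E'
import numpy as np,cv2
from rig import *
def ray(cal,p,z):
    K=cal["camera_matrix"];T=np.array(cal["world_to_cam"]);R=T[:3,:3];c=-R.T@T[:3,3]
    p=np.atleast_2d(p).astype(float)
    d=np.c_[(p[:,0]-K[0,2])/K[0,0],-(p[:,1]-K[1,2])/K[1,1],-np.ones(len(p))]@R
    return c+d*((z-c[2])/d[:,2])[:,None]
def proj(cal,X):
    K=cal["camera_matrix"];T=np.array(cal["world_to_cam"]);X=np.atleast_2d(X)
    q=X@T[:3,:3].T+T[:3,3];return np.c_[K[0,2]-K[0,0]*q[:,0]/q[:,2],K[1,2]+K[1,1]*q[:,1]/q[:,2]]
def rect(P):
    (c,wh,a)=cv2.minAreaRect(P[:,:2].astype(np.float32)*1000);return np.round(c,1),np.round(wh,1),round(a,2)
E
python3 - <<'E'
from h import *
np.set_printoptions(precision=4,suppress=True)
S=calibration("scene");D=calibration("side")
top={"tall":(.121,(384,274),(226,267)),"carton":(.109,(330,239),(251,210)),"short":(.079,(283,225),(262,180)),"jar":(.105,(242,184),(273,132))}
for k,(z,a,b) in top.items(): print(k,ray(S,a,z)[0,:2],ray(D,b,z)[0,:2])
for n,c,s in(("scene",S,(330,180)),("side",D,(360,175))):
    im=cv2.cvtColor(cv2.imread(f"pics/{n}0.png"),cv2.COLOR_BGR2HSV)
    x,y=s;print(im[y,x],im[y-40,x+80])
    m=((im[...,2]<115)&(im[...,1]<60)).astype(np.uint8)
    m=cv2.morphologyEx(m,cv2.MORPH_CLOSE,np.ones((5,5)))
    _,l,st,ce=cv2.connectedComponentsWithStats(m)
    q=l[y,x];print(st[q])
    h=cv2.convexHull(np.argwhere(l==q)[:,::-1].astype(np.int32))
    print(rect(ray(c,h[:,0],.022)))
E
```

```text
tall [0.6703 0.1936] [0.6676 0.1918]
carton [0.6505 0.0926] [0.6493 0.0858]
short [ 0.6485 -0.002 ] [ 0.6455 -0.003 ]
jar [ 0.6267 -0.1058] [ 0.6332 -0.0994]
[30  7 72] [ 20  43 137]
[ 228  138  201  102 9589]
(array([532. , -16.4]), array([246. , 412.2]), 5.45)
[10 11 67] [ 19  52 108]
[     0      0    640    400 219952]
(array([ 399.3, -252.6]), array([1778.4, 1171. ]), 2.33)
```

Call:
step_arm(
  steps=[0,0,-8.5,0.032,-0.031,-0.012,0,0,0,-8.5,0.037,-0.026,-0.012,0,0,0,-8.5,0.04,-0.02,-0.012,0,0,0,-8.5,0.043,-0.014,-0.012,0,0,0,-8.5,0.044,-0.008,-0.012,0],
  force=20,
)

```text
time_s: 0.6
tcp_pos: [0.3371, -0.4198, 0.292]
ee_rot: [[0.432, 0.902, -0.006], [0.902, -0.432, 0.012], [0.008, -0.011, -1.0]]
contact_force: [0.9, 0.6, 0.2]
gripper_width: 0.0882
```

Call:
step_arm(
  steps=[0,0,-8.5,0.046,-0.004,-0.013,0,0,0,-8.5,0.046,0.002,-0.013,0,0,0,-2,0.045,0.009,-0.013,0,0,0,0,0.045,0.01,-0.013,0,0,0,0,0.045,0.01,-0.013,0],
)

```text
time_s: 1.1
tcp_pos: [0.4144, -0.1935, 0.3592]
ee_rot: [[0.107, 0.994, -0.008], [0.994, -0.107, 0.014], [0.014, -0.01, -1.0]]
contact_force: [1.2, 0.6, -0.4]
gripper_width: 0.0881
```

Call:
step_arm(
  steps=[0,0,0,0.045,0.01,-0.013,0,0,0,0,0.045,0.01,-0.013,0,0,0,0,0.045,0.01,-0.013,0,0,0,0,0.045,0.01,-0.013,0,0,0,0,0.045,0.01,-0.013,0],
)

```text
time_s: 1.6
tcp_pos: [0.4884, 0.0336, 0.4281]
ee_rot: [[0.108, 0.994, -0.008], [0.994, -0.108, 0.014], [0.013, -0.01, -1.0]]
contact_force: [1.0, -0.1, -0.5]
gripper_width: 0.0877
```

```bash
python3 - <<'E'
from h import *
np.set_printoptions(precision=4,suppress=True)
s=ctrl.sense();print(s["time_s"],s["tcp_pos"],s["ee_rot"],s["q"],s["dq"])
c=calibration("wrist");cv2.imwrite("pics/w1.png",grab_frame("wrist")[:,:,::-1]);np.savez("w1.npz",**c)
R=c["world_to_cam"][:3,:3];print(-R.T@c["world_to_cam"][:3,3],R,c["camera_matrix"])
E
```

```text
1.6 [0.4884 0.0336 0.4281] [[ 0.108   0.9941 -0.0084]
 [ 0.9941 -0.1079  0.0142]
 [ 0.0132 -0.0099 -0.9999]] [ 0.4547 -8.3801 97.2265  0.8182 91.6294  6.674 ] [ 54.2961  18.0493 -29.3797   0.1676  10.2552  54.1248]
[0.497  0.1    0.5755] [[ 0.9941 -0.1078 -0.0106]
 [ 0.1014  0.9604 -0.2596]
 [ 0.0382  0.257   0.9656]] [[350.2664   0.     321.0314]
 [  0.     350.2664 202.16  ]
 [  0.       0.       1.    ]]
```

View pics/w1.png

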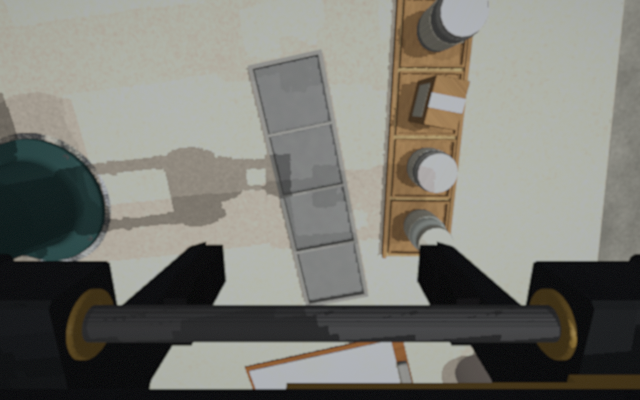

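Wrist view 1: the insert's outer corners are at about (249,67), (322,52), (367,296) and (307,303). The board's left edge runs from (395,0) to (383,256). Goods from the top down: tall tin, carton, short tin, jar.

```bash
python3 - <<'E'
from h import *
np.set_printoptions(precision=4,suppress=True)
c=dict(np.load("w1.npz"))
im=cv2.cvtColor(cv2.imread("pics/w1.png"),cv2.COLOR_BGR2HSV)
P=ray(c,[(249,67),(322,52),(367,296),(307,303)],.022)
print(P[:,:2],rect(P))
m=((im[...,2]<150)&(im[...,1]<45)).astype(np.uint8);m[:45]=0;m[308:]=0;m[:,:240]=0;m[:,378:]=0
m=cv2.morphologyEx(m,cv2.MORPH_OPEN,np.ones((7,7)))
h=cv2.convexHull(np.argwhere(m)[:,::-1].astype(np.int32))[:,0]
print(h.min(0),h.max(0),rect(ray(c,h,.022)))
b=ray(c,[(395,0),(383,256),(452,252)],.018)[:,:2];print(b)
d=b[0]-b[1];print(np.degrees(np.arctan2(-d[0],d[1])))
for k,z,p in(("tall",.121,(459,13)),("short",.079,(435,171))):print(k,ray(c,p,z)[0])
# mask brown for the board
m=((im[...,0]>5)&(im[...,0]<22)&(im[...,1]>90)&(im[...,2]>60)).astype(np.uint8);m[270:]=0
m=cv2.morphologyEx(m,cv2.MORPH_OPEN,np.ones((3,3)))
L=[(np.flatnonzero(m[r])[0],r) for r in range(5,245,5) if m[r].any()]
p=ray(c,L,.018);f=np.polyfit(p[:,1],p[:,0],1);r=p[:,0]-np.polyval(f,p[:,1]);k=abs(r)<.004;f=np.polyfit(p[k,1],p[k,0],1)
print("board left edge yaw",-np.degrees(np.arctan(f[0])),"x at y=0.05",np.polyval(f,.05),k.sum(),len(k))
E
```

```text
[[ 0.3911  0.1706]
 [ 0.5012  0.1793]
 [ 0.5372 -0.2259]
 [ 0.4304 -0.2289]] (array([464.2, -27.6]), array([110.4, 407.9]), 5.08)
[240  52] [365 307] (array([439.1, -32.2]), array([161.2, 416.7]), 5.53)
[[ 0.6119  0.2369]
 [ 0.5704 -0.1546]
 [ 0.6878 -0.1594]]
-6.043008319846377
tall [0.6641 0.1897 0.121 ]
short [ 0.6443 -0.0034  0.079 ]
board left edge yaw -6.727943399171969 x at y=0.05 0.592926151683884 48 48
```

```bash
cat >> h.py <<'E'
from scipy.spatial.transform import Rotation as Ro
def plan(x,y,z,a,p=None,R=None):
    s=ctrl.sense();p=s["tcp_pos"] if p is None else np.array(p);R=s["ee_rot"] if R is None else R
    a=np.radians(a);G=np.array([[np.cos(a),np.sin(a),0],[np.sin(a),-np.cos(a),0],[0,0,-1]])
    d=np.array([x,y,z])-p
    print("t",s["time_s"],"rotvec",np.round(Ro.from_matrix(R.T@G).as_rotvec(degrees=True),2),"shift now-axes",np.round(R.T@d,4),"goal-axes",np.round(G.T@d,4))
E
python3 - <<'E'
from h import *
D=calibration("side");P=ray(D,[(324,124),(374,123),(346,296),(412,291)],.022);print(np.round(P[:,:2],4),rect(P))
plan(.666,.191,.16,83.6)
E
```

```text
[[ 0.5383 -0.2234]
 [ 0.4266 -0.2301]
 [ 0.4994  0.1842]
 [ 0.3952  0.1735]] (array([463.2, -24.9]), array([111.9, 409.4]), 5.45)
t 1.65 rotvec [-0.37 -1.15  0.5 ] shift now-axes [0.1627 0.1606 0.2726] goal-axes [0.1695 0.1574 0.2702]
```

Call:
step_arm(
  steps=[-0.37,-1.15,0.5,0.021,0.02,0.034,0,0,0,0,0.021,0.02,0.034,0,0,0,0,0.021,0.02,0.034,0,0,0,0,0.021,0.02,0.034,0,0,0,0,0.021,0.02,0.034,0],
)

```text
time_s: 2.15
tcp_pos: [0.6081, 0.1406, 0.2651]
ee_rot: [[0.105, 0.994, 0.017], [0.994, -0.105, -0.0], [0.002, 0.017, -1.0]]
contact_force: [0.1, -0.1, 0.1]
gripper_width: 0.0882
```

Call:
step_arm(
  steps=[0,0,0,0.021,0.02,0.034,0,0,0,0,0.021,0.02,0.034,0,0,0,0,0.015,0.013,0.025,0,0,0,0,0,0,0,0,0,0,0,0,0,0,0],
)

```text
time_s: 2.65
tcp_pos: [0.6663, 0.1934, 0.1577]
ee_rot: [[0.103, 0.995, 0.002], [0.995, -0.103, -0.004], [-0.004, 0.002, -1.0]]
contact_force: [0.1, -0.7, 0.8]
gripper_width: 0.088
```

```bash
python3 - <<'E'
from h import *
plan(.666,.191,.16,83.6); s=ctrl.sense();print(s["tcp_pos"])
c=calibration("wrist");w=grab_frame("wrist")[:,:,::-1].copy();np.savez("w2.npz",**c)
for k,z,p in(("tall",.121,(.666,.191)),("carton",.109,(.650,.090))):
    q=proj(c,[(*p,z)])[0];print(k,q);cv2.drawMarker(w,(int(q[0]),int(q[1])),(0,0,255),0,8)
cv2.imwrite("pics/w2.png",w)
E
```

```text
t 2.65 rotvec [0.12 0.24 0.51] shift now-axes [-0.0024 -0.0001 -0.0023] goal-axes [-0.0024 -0.0001 -0.0023]
[0.66633497 0.19336558 0.15773726]
tall [321.04065762 235.3044332 ]
carton [312.73626762 370.79339953]
```

View pics/w2.png

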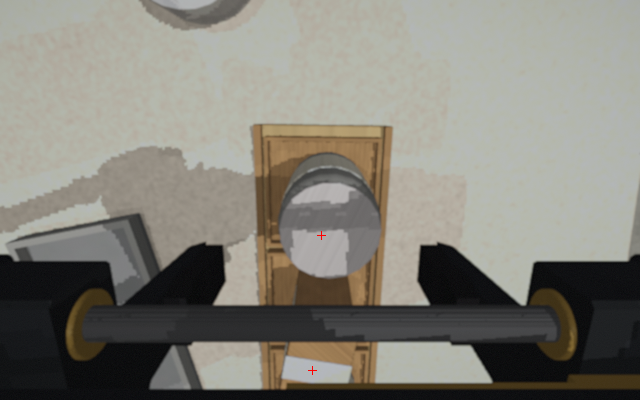

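The lid centre is at about (330,228), against a prediction of (321,235), so the tin is roughly 5 mm further in x and 3 mm in y. The fingers straddle it, so I'll descend and grip.

Call:
step_arm(
  steps=[0,0,0.5,0.001,0.003,0.03,0,0,0,0,0,0.002,0.03,0,0,0,0,0,0,0.018,0,0,0,0,0,0,0,0,0,0,0,0,0,0,0.6],
  force=20,
)

```text
time_s: 3.2
tcp_pos: [0.6753, 0.1912, 0.0895]
ee_rot: [[0.114, 0.993, 0.016], [0.993, -0.114, -0.001], [0.001, 0.016, -1.0]]
contact_force: [0.3, -0.2, 1.4]
gripper_width: 0.0823
```

Call:
step_arm(
  steps=[0,0,0,0,0,0,0.6,0,0,0,0,0,0,0.6,0,0,0,0,0,0,0.6,0,0,0,0,0,0,0.6],
)

```text
time_s: 3.6
tcp_pos: [0.677, 0.1914, 0.0948]
ee_rot: [[0.115, 0.993, 0.021], [0.993, -0.115, 0.0], [0.003, 0.021, -1.0]]
contact_force: [0.9, -0.2, -3.0]
gripper_width: 0.0618
```

```bash
python3 - <<'E'
from h import *
plan(.478,-.175,.22,95.3); print(ctrl.sense()["tcp_pos"])
E
```

```text
t 3.6 rotvec [  1.22  -0.03 -11.89] shift now-axes [-0.3865 -0.1529 -0.1295] goal-axes [-0.3465 -0.232  -0.1252]
[0.67697981 0.19143829 0.09479557]
```

Call:
step_arm(
  steps=[0,0,0,0,0,-0.01,0.6,0,0,0,0,0,-0.035,0.6,0,0,0,0,0,-0.045,0.6,0,0,0,0,0,-0.035,0.6,0,0,0,0,0,-0.01,0.6],
  force=35,
)

```text
time_s: 4.1
tcp_pos: [0.6708, 0.1907, 0.2294]
ee_rot: [[0.114, 0.993, 0.01], [0.993, -0.114, -0.003], [-0.002, 0.011, -1.0]]
contact_force: [0.2, 0.0, -2.4]
gripper_width: 0.0612
```

```bash
python3 - <<'E'
from h import *
plan(.478,-.175,.22,95.3); s=ctrl.sense();print(s["tcp_pos"],s["contact_force"],s["gripper_width"],s["dq"])
E
```

```text
t 4.1 rotvec [  0.6    0.15 -11.86] shift now-axes [-0.3854 -0.1498  0.0084] goal-axes [-0.3464 -0.2257  0.0094]
[0.67078326 0.19073406 0.22941351] [ 0.18387086  0.00494087 -2.35282187] 0.061193892066611015 [ 0.16889829 -2.77277381 -4.44624828  0.02506532  9.17013441  0.03248912]
```

Call:
step_arm(
  steps=[0.3,0,-4,-0.018,-0.007,0,0.6,0.3,0,-4,-0.034,-0.017,0,0.6,0,0,-4,-0.033,-0.019,0,0.6,0,0,0,-0.033,-0.021,0,0.6,0,0,0,-0.033,-0.021,0,0.6],
)

```text
time_s: 4.6
tcp_pos: [0.5902, 0.0377, 0.2284]
ee_rot: [[-0.112, 0.994, 0.004], [0.994, 0.112, 0.0], [-0.0, 0.004, -1.0]]
contact_force: [1.4, -1.4, -2.6]
gripper_width: 0.0615
```

Call:
step_arm(
  steps=[0,0,0,-0.033,-0.021,0,0.6,0,0,0,-0.033,-0.021,0,0.6,0,0,0,-0.033,-0.021,0,0.6,0,0,0,-0.033,-0.021,0,0.6,0,0,0,-0.025,-0.016,0.01,0.6],
)

```text
time_s: 5.1
tcp_pos: [0.5014, -0.136, 0.2136]
ee_rot: [[-0.113, 0.994, -0.001], [0.994, 0.113, -0.001], [-0.001, -0.001, -1.0]]
contact_force: [0.7, -0.7, -3.4]
gripper_width: 0.0614
```

```bash
python3 - <<'E'
from h import *
plan(.478,-.175,.12,95.3); s=ctrl.sense();print(s["tcp_pos"],s["contact_force"],s["gripper_width"],s["dq"])
E
```

```text
t 5.1 rotvec [-0.04  0.03  1.18] shift now-axes [-0.036  -0.0276  0.0936] goal-axes [-0.0366 -0.0269  0.0936]
[ 0.50141477 -0.13604191  0.21355041] [ 0.74553352 -0.68513146 -3.38451237] 0.06144789577749827 [-33.04412768  -2.57429132  16.16044193   0.63003696 -12.46272595
 -32.78291736]
```

Call:
step_arm(
  steps=[0,0,1,-0.02,-0.015,0.02,0.6,0,0,0,-0.013,-0.01,0.03,0.6,0,0,0,-0.003,-0.003,0.02,0.6,0,0,0,0,0,0,0.6,0,0,0,0,0,0,0.6],
)

```text
time_s: 5.6
tcp_pos: [0.4706, -0.1791, 0.1372]
ee_rot: [[-0.088, 0.996, -0.006], [0.996, 0.088, 0.0], [0.001, -0.006, -1.0]]
contact_force: [0.4, -0.3, -1.9]
gripper_width: 0.0616
```

```bash
python3 - <<'E'
from h import *
plan(.478,-.175,.092,95.3); s=ctrl.sense();p=s["tcp_pos"];print(p,s["contact_force"],s["gripper_width"])
cs=[]
for n in("side","wrist"):
    c=calibration(n);w=grab_frame(n)[:,:,::-1].copy()
    for q in proj(c,[(.464-.092*t,-.026+.996*t,.022) for t in(-.15,-.05,.05,.15,-.2,-.1)]):cv2.drawMarker(w,(int(q[0]),int(q[1])),(0,0,255),0,8)
    cs.append(w)
cv2.imwrite("pics/p1.png",np.vstack([cs[0][80:340,150:],cs[1][:330,150:]]))
E
```

```text
t 5.6 rotvec [-0.36 -0.06 -0.24] shift now-axes [0.0034 0.008  0.0452] goal-axes [0.0034 0.0078 0.0452]
[ 0.47059013 -0.17913896  0.13720755] [ 0.36686064 -0.30284881 -1.91912259] 0.061608177395404105
```

View pics/p1.png

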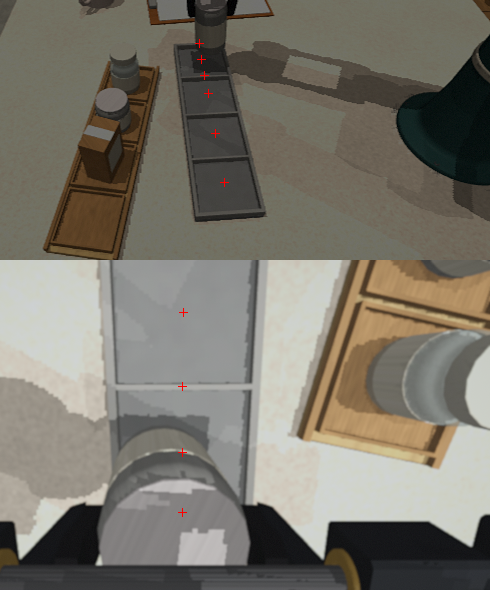

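The red marks sit on the divider and mid-line, so the bay positions are confirmed. Lowering the tall tin.

Call:
step_arm(
  steps=[-0.4,0,0,0.003,0.005,0.012,0.6,0,0,0,0.001,0.003,0.013,0.6,0,0,0,0,0,0.008,0.6,0,0,0,0,0,0.003,0.6,0,0,0,0,0,0,0.6],
)

```text
time_s: 6.2
tcp_pos: [0.4831, -0.173, 0.1018]
ee_rot: [[-0.093, 0.996, 0.008], [0.996, 0.093, -0.001], [-0.002, 0.008, -1.0]]
contact_force: [-0.1, 0.3, -2.8]
gripper_width: 0.0609
```

```bash
python3 - <<'E'
from h import *
plan(.478,-.175,.092,95.3); s=ctrl.sense();p=s["tcp_pos"];print(p,s["contact_force"],s["gripper_width"])
E
```

```text
t 6.2 rotvec [0.45 0.12 0.01] shift now-axes [-0.0015 -0.0053  0.0098] goal-axes [-0.0016 -0.0053  0.0098]
[ 0.48309416 -0.17296264  0.10179206] [-0.133504    0.33792755 -2.79851309] 0.06093443671328231
```

Call:
step_arm(
  steps=[0.2,0,0,-0.001,-0.003,0.003,0.6,0,0,0,0,0,0.002,0.6,0,0,0,0,0,0.002,0.6,0,0,0,0,0,0.001,0.6],
)

```text
time_s: 6.6
tcp_pos: [0.4804, -0.1747, 0.0937]
ee_rot: [[-0.092, 0.996, 0.005], [0.996, 0.092, -0.002], [-0.003, 0.005, -1.0]]
contact_force: [-0.2, 0.0, -3.6]
gripper_width: 0.0613
```

Call:
step_arm(
  steps=[0,0,0,0,0,0,0.6,0,0,0,0,0,0.001,0.6],
)

```text
time_s: 6.8
tcp_pos: [0.4806, -0.1749, 0.0929]
ee_rot: [[-0.092, 0.996, 0.006], [0.996, 0.092, -0.002], [-0.003, 0.005, -1.0]]
contact_force: [-0.3, 0.8, -3.2]
gripper_width: 0.0613
```

Call:
step_arm(
  steps=[0,0,0,0,0,0.002,0.6,0,0,0,0,0,0.001,0.6,0,0,0,0,0,0.001,0.6],
)

```text
time_s: 7.1
tcp_pos: [0.481, -0.1758, 0.091]
ee_rot: [[-0.093, 0.996, 0.006], [0.996, 0.093, -0.004], [-0.004, 0.006, -1.0]]
contact_force: [-4.8, -1.0, 5.3]
gripper_width: 0.0617
```

Call:
step_arm(
  steps=[0,0,0,0,0,0.001,0.6,0,0,0,0,0,0.001,0.6],
)

```text
time_s: 7.3
tcp_pos: [0.4811, -0.1763, 0.091]
ee_rot: [[-0.093, 0.996, 0.006], [0.996, 0.093, -0.005], [-0.005, 0.005, -1.0]]
contact_force: [-3.6, 0.0, 5.3]
gripper_width: 0.0616
```

Call:
step_arm(
  steps=[0,0,0,0,0,0,0.3,0,0,0,0,0,0,0,0,0,0,0,0,0,0,0,0,0,0,0,-0.01,0,0,0,0,0,0,-0.03,0],
)

```text
time_s: 7.8
tcp_pos: [0.4788, -0.175, 0.1287]
ee_rot: [[-0.093, 0.996, 0.0], [0.996, 0.093, -0.002], [-0.002, 0.0, -1.0]]
contact_force: [-0.2, -0.7, 0.5]
gripper_width: 0.0879
```

Call:
step_arm(
  steps=[0,0,0,0,0,-0.045,0,0,0,0,0,0,-0.045,0,0,0,4,0.02,0.015,-0.025,0,0,0,4,0.03,0.027,0,0,0,0,4,0.028,0.029,0,0],
)

```text
time_s: 8.3
tcp_pos: [0.5519, -0.0983, 0.259]
ee_rot: [[0.13, 0.991, 0.015], [0.991, -0.13, -0.007], [-0.005, 0.016, -1.0]]
contact_force: [0.2, -0.4, -0.1]
gripper_width: 0.0875
```

```bash
python3 - <<'E'
from h import *
plan(.645,.035,.24,83.6); s=ctrl.sense();p=s["tcp_pos"];print(p,s["contact_force"],s["gripper_width"])
E
```

```text
t 8.3 rotvec [ 0.89  0.28 -1.09] shift now-axes [0.1444 0.0746 0.0195] goal-axes [0.1429 0.0777 0.019 ]
[ 0.55190567 -0.0983152   0.25904735] [ 0.20713228 -0.40720636 -0.08783483] 0.08750350949506744
```

Call:
step_arm(
  steps=[0.4,0,-0.5,0.036,0.02,0.005,0,0,0,0,0.036,0.02,0.005,0,0,0,0,0.035,0.018,0.005,0,0,0,0,0.02,0.01,0.004,0,0,0,0,0,0,0,0],
)

```text
time_s: 8.8
tcp_pos: [0.6451, 0.0275, 0.2483]
ee_rot: [[0.12, 0.992, 0.023], [0.993, -0.12, -0.006], [-0.003, 0.023, -1.0]]
contact_force: [-0.4, 0.6, -0.1]
gripper_width: 0.0882
```

```bash
python3 - <<'E'
from h import *
s=ctrl.sense();print(s["tcp_pos"])
c=calibration("wrist");w=grab_frame("wrist")[:,:,::-1].copy();np.savez("w3.npz",**c)
cv2.imwrite("pics/w3.png",w)
cv2.imwrite("pics/w3c.png",np.vstack([w[:330],cv2.resize(grab_frame("side")[100:300:,250:490,::-1],(640,533))[:270]]))
E
```

```text
[0.64511453 0.02747947 0.24829429]
```

View pics/w3c.png

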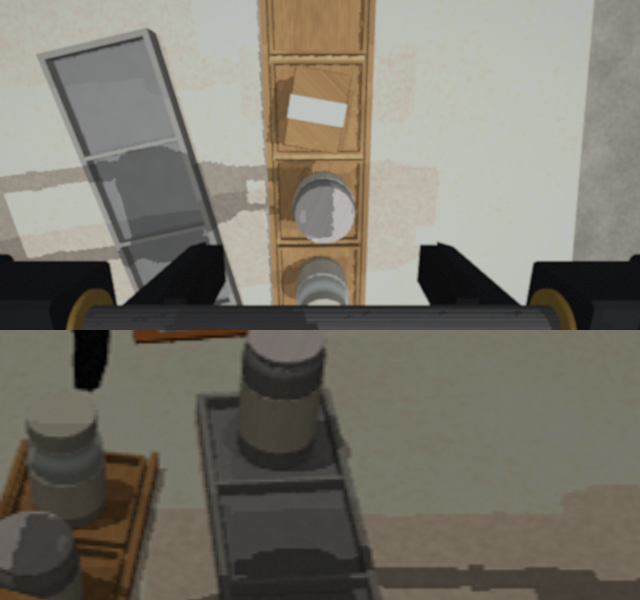

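The tall tin stands centred in its far bay. The carton's white band has corners at about (292,94), (347,103), (345,127) and (288,117), and the short tin's lid is centred near (324,208).

```bash
python3 - <<'E'
from h import *
c=dict(np.load("w3.npz"))
im=cv2.imread("pics/w3.png");g=cv2.cvtColor(im,cv2.COLOR_BGR2HSV)
m=((g[...,1]<40)&(g[...,2]>140)).astype(np.uint8)
x=np.zeros_like(m);x[75:145,275:360]=m[75:145,275:360]
n,l,st,ce=cv2.connectedComponentsWithStats(x);k=1+st[1:,4].argmax();print(st[k],ce[k])
P=ray(c,np.argwhere(l==k)[:,::-1],.109);print(P.mean(0),rect(P))
print("short",ray(c,[(324,208)],.079))
a=float(rect(P)[2])
plan(*P.mean(0)[:2],.16,83.6)
E
```

```text
[ 287   94   60   34 1395] [316.46523297 110.41146953]
[0.65211412 0.08987573 0.109     ] (array([652.2,  89.8]), array([18.6, 45.4]), 72.97)
short [[6.48364809e-01 9.99185337e-05 7.90000000e-02]]
t 8.9 rotvec [ 1.33  0.24 -0.6 ] shift now-axes [ 0.0656 -0.0019  0.0885] goal-axes [0.0652 0.0008 0.0887]
```

Call:
step_arm(
  steps=[0.6,0,5,0.025,-0.001,0.03,0,0.3,0,5,0.026,-0.002,0.03,0,0,0,0,0.015,-0.002,0.02,0,0,0,0,0,0,0,0,0,0,0,0,0,0,0],
)

```text
time_s: 9.4
tcp_pos: [0.654, 0.0841, 0.1726]
ee_rot: [[0.306, 0.952, 0.014], [0.952, -0.306, -0.007], [-0.002, 0.015, -1.0]]
contact_force: [0.3, -0.3, 0.2]
gripper_width: 0.088
```

```bash
python3 - <<'E'
from h import *
plan(.652,.09,.058,73); s=ctrl.sense();print(s["tcp_pos"],s["dq"])
E
```

```text
t 9.4 rotvec [ 0.88  0.14 -0.8 ] shift now-axes [ 0.0052 -0.0055  0.1145] goal-axes [ 0.005  -0.0036  0.1146]
[0.65400595 0.08412637 0.17262122] [-0.44804197 -0.06584598  1.1235323  -0.02869273  0.23483258 -0.27796359]
```

Call:
step_arm(
  steps=[0.8,0,-0.8,0.003,-0.002,0.03,0,0,0,0,0.002,-0.002,0.04,0,0,0,0,0,0,0.025,0,0,0,0,0,0,0.01,0,0,0,0,0,0,0,0],
)

```text
time_s: 9.9
tcp_pos: [0.6588, 0.0822, 0.0772]
ee_rot: [[0.297, 0.955, 0.017], [0.955, -0.297, -0.003], [0.002, 0.017, -1.0]]
contact_force: [0.2, -0.1, 0.3]
gripper_width: 0.0882
```

```bash
python3 - <<'E'
from h import *
plan(.652,.09,.058,73); s=ctrl.sense();print(s["tcp_pos"],s["dq"])
E
```

```text
t 9.9 rotvec [ 0.99 -0.11 -0.29] shift now-axes [ 0.0054 -0.0091  0.0191] goal-axes [ 0.0055 -0.0088  0.0192]
[0.65876383 0.0821902  0.07722192] [-0.94212873 -1.12087946 -0.91557808 -0.24962279  0.63087613 -0.36991592]
```

Call:
step_arm(
  steps=[0.5,0,-0.3,0.003,-0.005,0.006,0,0.2,0,0,0.003,-0.003,0.006,0,0.2,0,0,0,-0.002,0.005,0,0,0,0,0,0,0.002,0,0,0,0,0,0,0,0],
)

```text
time_s: 10.4
tcp_pos: [0.655, 0.0907, 0.0639]
ee_rot: [[0.293, 0.956, 0.011], [0.956, -0.293, 0.002], [0.006, 0.01, -1.0]]
contact_force: [0.2, -0.1, 0.2]
gripper_width: 0.0882
```

```bash
python3 - <<'E'
from h import *
plan(.652,.09,.058,73); s=ctrl.sense();print(s["tcp_pos"],s["contact_force"])
E
```

```text
t 10.4 rotvec [ 0.56 -0.32 -0.02] shift now-axes [-0.0016 -0.0027  0.0059] goal-axes [-0.0016 -0.0026  0.0059]
[0.65498842 0.0907345  0.06389707] [ 0.17289448 -0.10032455  0.19751793]
```

Call:
step_arm(
  steps=[0.5,-0.3,0,-0.001,-0.003,0.002,0,0,0,0,0,0,0.001,0.6,0,0,0,0,0,0,0.6,0,0,0,0,0,0,0.6,0,0,0,0,0,0,0.6],
  force=20,
)

```text
time_s: 10.9
tcp_pos: [0.6521, 0.091, 0.0612]
ee_rot: [[0.292, 0.956, 0.001], [0.956, -0.292, -0.0], [0.0, 0.001, -1.0]]
contact_force: [-0.2, 0.3, 0.4]
gripper_width: 0.0581
```

Call:
step_arm(
  steps=[0,0,0,0,0,0,0.7,0,0,0,0,0,0,0.7,0,0,0,0,0,0,0.7],
)

```text
time_s: 11.2
tcp_pos: [0.6522, 0.0909, 0.0613]
ee_rot: [[0.292, 0.956, 0.002], [0.956, -0.292, -0.0], [0.0, 0.002, -1.0]]
contact_force: [-0.1, -0.7, 0.4]
gripper_width: 0.0435
```

```bash
python3 - <<'E'
from h import *
plan(.652,.09,.058,73); s=ctrl.sense();print(s["tcp_pos"],s["contact_force"])
E
```

```text
t 11.2 rotvec [ 0.09 -0.02  0.  ] shift now-axes [-0.001   0.      0.0033] goal-axes [-0.001   0.      0.0033]
[0.6522481  0.09092251 0.06128288] [-0.09026209 -0.72086362  0.41829098]
```

Call:
step_arm(
  steps=[0,0,0,0,0,-0.005,0.7,0,0,0,0,0,-0.02,0.7,0,0,0,0,0,-0.03,0.7,0,0,0,0,0,-0.02,0.7,0,0,0,0,0,-0.005,0.7],
)

```text
time_s: 11.7
tcp_pos: [0.6481, 0.0905, 0.1395]
ee_rot: [[0.292, 0.956, -0.009], [0.956, -0.292, -0.001], [-0.004, -0.008, -1.0]]
contact_force: [0.9, 0.3, -2.5]
gripper_width: 0.044
```

```bash
python3 - <<'E'
from h import *
plan(.469,-.076,.12,95.3); s=ctrl.sense();print(s["tcp_pos"],s["contact_force"],s["gripper_width"])
E
```

```text
t 11.7 rotvec [ -0.5    0.12 -22.3 ] shift now-axes [-0.2115 -0.1225  0.0213] goal-axes [-0.1492 -0.1937  0.0195]
[0.64812589 0.09047994 0.13949085] [ 0.9318692   0.28481527 -2.54964474] 0.04396762513005828
```

Call:
step_arm(
  steps=[-0.3,0,-4.5,-0.013,-0.008,-0.01,0.7,0,0,-4.5,-0.026,-0.017,0,0.7,0,0,-4.5,-0.025,-0.019,0,0.7,0,0,-4.5,-0.022,-0.02,0,0.7,0,0,-4.3,-0.02,-0.023,0,0.7],
)

```text
time_s: 12.2
tcp_pos: [0.5475, -0.0053, 0.1486]
ee_rot: [[-0.112, 0.994, -0.003], [0.994, 0.112, -0.002], [-0.001, -0.003, -1.0]]
contact_force: [-0.5, -0.6, -2.0]
gripper_width: 0.0438
```

Call:
step_arm(
  steps=[0,0,0,-0.019,-0.024,0,0.7,0,0,0,-0.015,-0.018,0,0.7,0,0,0,-0.009,-0.01,0.01,0.7,0,0,0,0,0,0.01,0.7,0,0,0,0,0,0,0.7],
)

```text
time_s: 12.7
tcp_pos: [0.4929, -0.0568, 0.1233]
ee_rot: [[-0.11, 0.994, -0.009], [0.994, 0.11, -0.001], [0.0, -0.009, -1.0]]
contact_force: [0.3, 1.2, -2.5]
gripper_width: 0.0439
```

```bash
python3 - <<'E'
from h import *
plan(.469,-.076,.058,95.3); s=ctrl.sense();print(s["tcp_pos"],s["contact_force"],s["gripper_width"],s["dq"])
E
```

```text
t 12.7 rotvec [-0.53  0.    1.02] shift now-axes [-0.0164 -0.0253  0.0655] goal-axes [-0.0169 -0.0256  0.0653]
[ 0.49293495 -0.05683007  0.12326285] [ 0.26170393  1.15833255 -2.50275863] 0.043852940827285705 [-0.37199624 -0.16361235 -0.07053727 -0.11901318  0.16445897 -0.13087654]
```

Call:
step_arm(
  steps=[-0.3,0,1,-0.008,-0.012,0.01,0.7,0,0,0,-0.007,-0.01,0.015,0.7,0,0,0,-0.002,-0.003,0.015,0.7,0,0,0,0,0,0.01,0.7,0,0,0,0,0,0,0.7],
)

```text
time_s: 13.2
tcp_pos: [0.4731, -0.0736, 0.0702]
ee_rot: [[-0.095, 0.995, -0.003], [0.995, 0.095, 0.001], [0.002, -0.003, -1.0]]
contact_force: [-0.2, 0.5, -2.5]
gripper_width: 0.0441
```

```bash
python3 - <<'E'
from h import *
plan(.469,-.076,.058,95.3); s=ctrl.sense();print(s["tcp_pos"],s["contact_force"],s["gripper_width"],s["dq"])
E
```

```text
t 13.2 rotvec [-0.15 -0.1   0.17] shift now-axes [-0.0021 -0.0043  0.0122] goal-axes [-0.0021 -0.0043  0.0122]
[ 0.47308956 -0.07356065  0.07015458] [-0.16881931  0.4561201  -2.54378663] 0.0440987854880818 [ 0.51121341  0.33508504 -1.06394789  0.16699995  0.2619276   0.2458082 ]
```

Call:
step_arm(
  steps=[-0.1,0,0,-0.001,-0.004,0.004,0.7,0,0,0,-0.001,-0.001,0.004,0.7,0,0,0,0,0,0.002,0.7,0,0,0,0,0,0.001,0.7,0,0,0,0,0,0.001,0.7],
)

```text
time_s: 13.7
tcp_pos: [0.4712, -0.0754, 0.059]
ee_rot: [[-0.097, 0.995, 0.003], [0.995, 0.097, 0.001], [0.001, 0.003, -1.0]]
contact_force: [0.7, 1.2, -1.9]
gripper_width: 0.044
```

Call:
step_arm(
  steps=[0,0,0,0,0,0.001,0.7,0,0,0,0,0,0.001,0.7],
)

```text
time_s: 13.9
tcp_pos: [0.4716, -0.0754, 0.0582]
ee_rot: [[-0.097, 0.995, 0.003], [0.995, 0.097, 0.001], [0.001, 0.003, -1.0]]
contact_force: [-3.9, 1.6, 11.7]
gripper_width: 0.0443
```

Call:
step_arm(
  steps=[0,0,0,0,0,0,0.5,0,0,0,0,0,0,0.2,0,0,0,0,0,0,0,0,0,0,0,0,0,0,0,0,0,0,0,0,0],
)

```text
time_s: 14.4
tcp_pos: [0.4736, -0.076, 0.0598]
ee_rot: [[-0.097, 0.995, 0.007], [0.995, 0.097, 0.0], [-0.0, 0.007, -1.0]]
contact_force: [0.2, 0.3, -0.3]
gripper_width: 0.0738
```

Call:
step_arm(
  steps=[0,0,0,0,0,-0.01,0,0,0,0,0,0,-0.03,0,0,0,0,0,0,-0.04,0,0,0,0,0,0,-0.03,0,0,0,0,0,0,0,0],
)

```text
time_s: 14.9
tcp_pos: [0.4718, -0.0758, 0.1748]
ee_rot: [[-0.097, 0.995, 0.005], [0.995, 0.097, 0.001], [0.0, 0.005, -1.0]]
contact_force: [0.7, -1.0, 0.1]
gripper_width: 0.0881
```

```bash
python3 - <<'E'
from h import *
plan(.648,.0,.14,83.6); s=ctrl.sense();print(s["tcp_pos"],s["contact_force"],s["gripper_width"],s["dq"])
E
```

```text
t 14.9 rotvec [ 0.28 -0.05 11.96] shift now-axes [0.0584 0.1825 0.0357] goal-axes [0.095  0.1666 0.0348]
[ 0.47182343 -0.07580023  0.17482964] [ 0.66923912 -1.01046441  0.08097413] 0.08806492877669672 [-0.01249463  0.57724396  2.17095512  0.03779966 -0.66972037  0.02277093]
```

Call:
step_arm(
  steps=[0.2,0,4,0.008,0.018,0,0,0,0,4,0.014,0.034,0,0,0,0,4,0.018,0.034,0.005,0,0,0,0,0.018,0.031,0.005,0,0,0,0,0.018,0.03,0.005,0],
)

```text
time_s: 15.4
tcp_pos: [0.6239, -0.0063, 0.1614]
ee_rot: [[0.125, 0.992, 0.004], [0.992, -0.125, -0.001], [-0.001, 0.004, -1.0]]
contact_force: [0.3, 0.5, -0.5]
gripper_width: 0.088
```

Call:
step_arm(
  steps=[0,0,0,0.01,0.016,0.005,0,0,0,0,0,0,0.005,0,0,0,0,0,0,0,0],
)

```text
time_s: 15.7
tcp_pos: [0.643, 0.004, 0.1472]
ee_rot: [[0.122, 0.992, -0.0], [0.992, -0.122, -0.001], [-0.001, -0.0, -1.0]]
contact_force: [-0.6, 0.1, -0.6]
gripper_width: 0.0881
```

```bash
python3 - <<'E'
from h import *
plan(.648,.0,.036,83.6); s=ctrl.sense();print(s["tcp_pos"],s["contact_force"],s["gripper_width"],s["dq"])
c=calibration("wrist");w=grab_frame("wrist")[:,:,::-1].copy()
for p in((.648,0,.079),):
    q=proj(c,[p])[0];cv2.drawMarker(w,(int(q[0]),int(q[1])),(0,0,255),0,8)
cv2.imwrite("pics/w4.png",w)
E
```

```text
t 15.7 rotvec [-0.01  0.04 -0.63] shift now-axes [-0.0033  0.0055  0.1112] goal-axes [-0.0034  0.0054  0.1112]
[0.64298209 0.0040323  0.14721718] [-0.62164243  0.05374526 -0.56586682] 0.08806772532999366 [ 0.39333902  0.72286254 -0.74691142  0.0649669  -0.20779808  0.08660808]
```

View pics/w4.png

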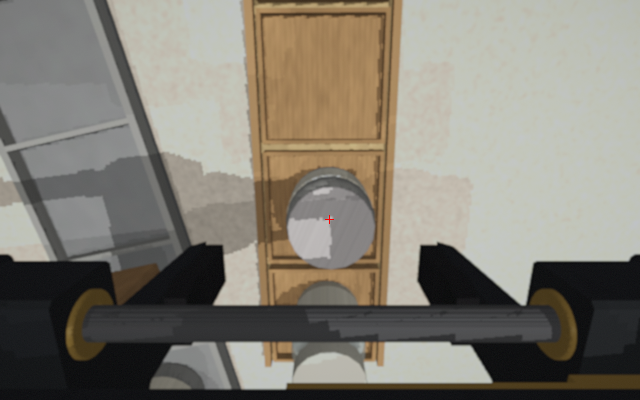

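The short tin's lid centre is at (331,226), against a prediction of (329,219), so the tin is about 4 mm towards −y.

Call:
step_arm(
  steps=[0,0,-0.6,-0.004,0.003,0.02,0,0,0,0,-0.003,0.001,0.03,0,0,0,0,0,0,0.025,0,0,0,0,0,0,0.012,0,0,0,0,0,0,0.004,0],
)

```text
time_s: 16.25
tcp_pos: [0.6433, -0.0068, 0.0578]
ee_rot: [[0.115, 0.993, 0.004], [0.993, -0.115, -0.001], [-0.001, 0.004, -1.0]]
contact_force: [-0.4, -1.4, 0.3]
gripper_width: 0.0881
```

```bash
python3 - <<'E'
from h import *
plan(.649,-.004,.036,83.6); s=ctrl.sense();print(s["tcp_pos"],s["contact_force"])
E
```

```text
t 16.25 rotvec [ 0.23  0.06 -0.18] shift now-axes [0.0034 0.0052 0.0218] goal-axes [0.0034 0.0053 0.0218]
[ 0.64333154 -0.0067788   0.05781833] [-0.38573096 -1.35757844  0.2881888 ]
```

Call:
step_arm(
  steps=[0.1,0,0,0.003,0.004,0.009,0,0.1,0,0,0,0.002,0.009,0,0,0,0,0,0,0.005,0,0.1,0,0,0,0,0,0.3,0,0,0,0,0,0,0.6],
)

```text
time_s: 16.75
tcp_pos: [0.6517, -0.0048, 0.0362]
ee_rot: [[0.115, 0.993, 0.002], [0.993, -0.115, -0.001], [-0.001, 0.002, -1.0]]
contact_force: [-0.7, 0.4, -0.2]
gripper_width: 0.0742
```

Call:
step_arm(
  steps=[0,0,0,0,0,0,0.6,0,0,0,0,0,0,0.6,0,0,0,0,0,0,0.6],
)

```text
time_s: 17.05
tcp_pos: [0.6517, -0.0046, 0.0366]
ee_rot: [[0.115, 0.993, 0.002], [0.993, -0.115, -0.001], [-0.001, 0.002, -1.0]]
contact_force: [1.0, 0.1, -1.0]
gripper_width: 0.0617
```

```bash
python3 - <<'E'
from h import *
plan(.459,.024,.12,95.3); s=ctrl.sense();print(s["tcp_pos"],s["contact_force"])
E
```

```text
t 17.05 rotvec [  0.13   0.06 -11.89] shift now-axes [ 0.0062 -0.1945 -0.0839] goal-axes [ 0.0463 -0.1892 -0.0834]
[ 0.65170596 -0.00461276  0.03658812] [ 1.03698522  0.13575844 -0.97173452]
```

Call:
step_arm(
  steps=[0,0,0,0,0,-0.006,0.6,0,0,0,0,0,-0.02,0.6,0,0,0,0,0,-0.025,0.6,0,0,-4,0.002,-0.015,-0.01,0.6,0,0,-4,0.004,-0.03,0,0.6],
)

```text
time_s: 17.55
tcp_pos: [0.6084, 0.0041, 0.0997]
ee_rot: [[-0.028, 1.0, 0.003], [1.0, 0.028, -0.001], [-0.001, 0.003, -1.0]]
contact_force: [-0.3, 0.5, -3.1]
gripper_width: 0.061
```

Call:
step_arm(
  steps=[0,0,-4,0.007,-0.032,0,0.6,0,0,0,0.008,-0.032,0,0.6,0,0,0,0.008,-0.032,0,0.6,0,0,0,0.008,-0.025,0,0.6,0,0,0,0,-0.008,0,0.6],
)

```text
time_s: 18.05
tcp_pos: [0.4708, 0.0252, 0.1011]
ee_rot: [[-0.102, 0.995, 0.005], [0.995, 0.103, -0.001], [-0.001, 0.004, -1.0]]
contact_force: [0.4, -0.5, -3.5]
gripper_width: 0.0614
```

```bash
python3 - <<'E'
from h import *
plan(.459,.024,.034,95.3); s=ctrl.sense();print(s["tcp_pos"],s["contact_force"],s["gripper_width"],s["dq"])
E
```

```text
t 18.05 rotvec [0.26 0.07 0.58] shift now-axes [ 0.0001 -0.0121  0.067 ] goal-axes [-0.0001 -0.0118  0.0671]
[0.47075066 0.02516034 0.10107546] [ 0.43308329 -0.46497852 -3.47041869] 0.061414663358288796 [-1.41977462 -9.17821968  8.05913174 -0.48449612 -1.70847272 -1.39732296]
```

Call:
step_arm(
  steps=[0.2,0,0.5,0,-0.008,0.01,0.6,0,0,0,0,-0.003,0.02,0.6,0,0,0,0,0,0.015,0.6,0,0,0,0,0,0.007,0.6,0,0,0,0,0,0.002,0.6],
)

```text
time_s: 18.55
tcp_pos: [0.4632, 0.0229, 0.0464]
ee_rot: [[-0.092, 0.996, 0.008], [0.996, 0.092, -0.002], [-0.003, 0.008, -1.0]]
contact_force: [0.3, 0.7, -2.9]
gripper_width: 0.0616
```

```bash
python3 - <<'E'
from h import *
plan(.459,.024,.034,95.3); s=ctrl.sense();print(s["tcp_pos"],s["contact_force"],s["gripper_width"],s["dq"])
E
```

```text
t 18.55 rotvec [ 0.46  0.15 -0.04] shift now-axes [ 0.0015 -0.0041  0.0123] goal-axes [ 0.0015 -0.004   0.0124]
[0.46315131 0.02289407 0.04635883] [ 0.32696759  0.66926107 -2.92359499] 0.061600240530735116 [-0.20929439  2.76784325  0.06960982 -0.04336209 -2.92986735 -0.03239807]
```

Call:
step_arm(
  steps=[0.3,0,0,0.001,-0.004,0.004,0.6,0.1,0,0,0,-0.001,0.003,0.6,0,0,0,0,0,0.002,0.6,0,0,0,0,0,0.001,0.6,0,0,0,0,0,0.001,0.6],
)

```text
time_s: 19.05
tcp_pos: [0.4603, 0.0232, 0.0356]
ee_rot: [[-0.091, 0.996, 0.003], [0.996, 0.091, -0.003], [-0.003, 0.003, -1.0]]
contact_force: [0.7, -0.9, -1.7]
gripper_width: 0.0616
```

Call:
step_arm(
  steps=[0,0,0,0,0,0.001,0.6,0,0,0,0,0,0.001,0.6],
)

```text
time_s: 19.25
tcp_pos: [0.4608, 0.0232, 0.034]
ee_rot: [[-0.091, 0.996, 0.004], [0.996, 0.091, -0.003], [-0.003, 0.004, -1.0]]
contact_force: [0.1, 0.3, -2.0]
gripper_width: 0.0622
```

Call:
step_arm(
  steps=[0,0,0,0,0,0.001,0.6,0,0,0,0,0,0.001,0.6],
)

```text
time_s: 19.45
tcp_pos: [0.461, 0.0231, 0.0333]
ee_rot: [[-0.091, 0.996, 0.004], [0.996, 0.091, -0.003], [-0.003, 0.004, -1.0]]
contact_force: [-5.9, 0.2, 13.5]
gripper_width: 0.0616
```

Call:
step_arm(
  steps=[0,0,0,0,0,0,0.3,0,0,0,0,0,0,0,0,0,0,0,0,0,0,0,0,0,0,0,0,0,0,0,0,0,0,-0.01,0],
)

```text
time_s: 19.95
tcp_pos: [0.4615, 0.0232, 0.0439]
ee_rot: [[-0.091, 0.996, 0.005], [0.996, 0.091, -0.003], [-0.003, 0.005, -1.0]]
contact_force: [-0.1, -0.4, 0.1]
gripper_width: 0.0877
```

Call:
step_arm(
  steps=[0,0,0,0,0,-0.03,0,0,0,0,0,0,-0.045,0,0,0,0,0,0,-0.035,0,0,0,4,-0.012,0.015,-0.01,0,0,0,4,-0.026,0.028,0,0],
)

```text
time_s: 20.45
tcp_pos: [0.5041, -0.0111, 0.1725]
ee_rot: [[0.049, 0.999, 0.005], [0.999, -0.049, -0.002], [-0.002, 0.006, -1.0]]
contact_force: [0.6, -0.2, -0.4]
gripper_width: 0.0881
```

```bash
python3 - <<'E'
from h import *
plan(.632,-.102,.16,83.6); s=ctrl.sense();print(s["tcp_pos"],s["contact_force"],s["gripper_width"],s["dq"])
E
```

```text
t 20.45 rotvec [0.32 0.09 3.6 ] shift now-axes [-0.0845  0.1321  0.0134] goal-axes [-0.0761  0.1372  0.0125]
[ 0.5040898  -0.01108482  0.1725324 ] [ 0.56265136 -0.19671304 -0.42841161] 0.08809878606629498 [-28.95397976  31.32876608 -33.85470897  -0.3292286   -0.86439755
  11.25411432]
```

Call:
step_arm(
  steps=[0.2,0,3,-0.02,0.035,0.003,0,0,0,0,-0.018,0.035,0.003,0,0,0,0,-0.018,0.033,0.003,0,0,0,0,-0.01,0.02,0.003,0,0,0,0,0,0,0,0],
)

```text
time_s: 20.95
tcp_pos: [0.6302, -0.0937, 0.1687]
ee_rot: [[0.107, 0.994, 0.014], [0.994, -0.106, -0.004], [-0.002, 0.014, -1.0]]
contact_force: [-0.4, -0.1, 1.3]
gripper_width: 0.0879
```

```bash
python3 - <<'E'
from h import *
plan(.632,-.102,.047,83.6); s=ctrl.sense();print(s["tcp_pos"],s["contact_force"],s["gripper_width"],s["dq"])
c=calibration("wrist");w=grab_frame("wrist")[:,:,::-1].copy()
q=proj(c,[(.632,-.102,.105)])[0];print(q);cv2.drawMarker(w,(int(q[0]),int(q[1])),(0,0,255),0,8)
cv2.imwrite("pics/w5.png",np.vstack([w[:330],cv2.resize(grab_frame("side")[90:320,:,::-1],None,fx=1,fy=1)]))
E
```

```text
t 20.95 rotvec [0.82 0.13 0.29] shift now-axes [-0.0078  0.0009  0.1218] goal-axes [-0.0081  0.0027  0.1217]
[ 0.63024237 -0.09365176  0.16873401] [-0.37365462 -0.11256938  1.25976979] 0.08792581383972194 [ 0.07744288 -0.91643532  0.51387446  0.56916029  1.88824746  0.17803602]
[324.05417446 228.31892074]
```

View pics/w5.png

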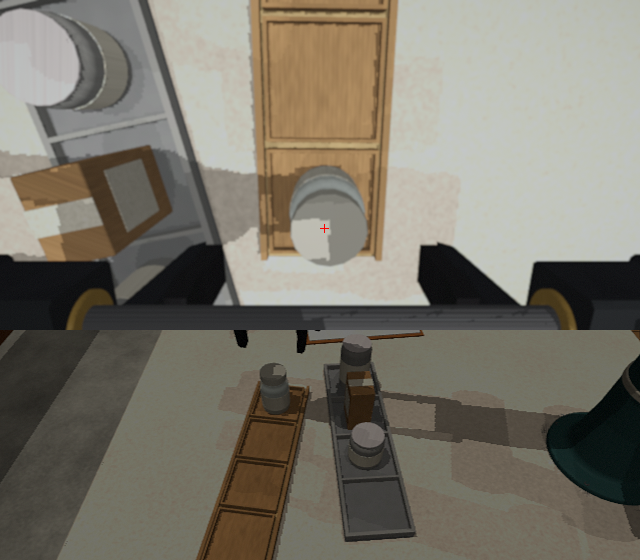

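The jar cap is at (328,228), against a prediction of (324,228), a difference of about 2 mm. The three placed goods stand upright. Descending on the jar.

Call:
step_arm(
  steps=[0.4,0,0,-0.004,0.002,0.02,0,0.2,0,0,-0.003,0.001,0.03,0,0,0,0,0,0,0.025,0,0,0,0,0,0,0.012,0,0,0,0,0,0,0.004,0],
)

```text
time_s: 21.55
tcp_pos: [0.6267, -0.0967, 0.0738]
ee_rot: [[0.102, 0.995, 0.0], [0.995, -0.102, -0.001], [-0.001, 0.0, -1.0]]
contact_force: [-0.5, -0.5, 0.9]
gripper_width: 0.088
```

```bash
python3 - <<'E'
from h import *
plan(.634,-.102,.048,83.6); s=ctrl.sense();print(s["tcp_pos"],s["contact_force"])
E
```

```text
t 21.55 rotvec [0.02 0.08 0.54] shift now-axes [-0.0045  0.0078  0.0259] goal-axes [-0.0045  0.0079  0.0258]
[ 0.62669353 -0.09665242  0.07384929] [-0.46679382 -0.49019649  0.913022  ]
```

Call:
step_arm(
  steps=[0,0,0.5,-0.004,0.005,0.01,0,0,0,0,-0.001,0.003,0.009,0,0,0,0,0,0,0.005,0,0,0,0,0,0,0.001,0,0,0,0,0,0,0,0],
)

```text
time_s: 22.05
tcp_pos: [0.6352, -0.1026, 0.048]
ee_rot: [[0.111, 0.994, 0.002], [0.994, -0.111, -0.002], [-0.001, 0.002, -1.0]]
contact_force: [0.2, 0.9, 0.1]
gripper_width: 0.088
```

```bash
python3 - <<'E'
from h import *
plan(.634,-.102,.048,83.6); s=ctrl.sense();print(s["tcp_pos"],s["contact_force"])
E
```

```text
t 22.05 rotvec [0.11 0.08 0.05] shift now-axes [ 0.0004 -0.0013  0.    ] goal-axes [ 0.0004 -0.0013  0.    ]
[ 0.6352215  -0.10255229  0.04804208] [0.1872297  0.9162043  0.06113095]
```

Call:
step_arm(
  steps=[0,0,0,0,-0.001,0,0.4,0,0,0,0,0,0,0.7,0,0,0,0,0,0,0.7,0,0,0,0,0,0,0.7,0,0,0,0,0,0,0.7],
  force=25,
)

```text
time_s: 22.55
tcp_pos: [0.6354, -0.1027, 0.0502]
ee_rot: [[0.111, 0.994, 0.005], [0.994, -0.111, -0.002], [-0.002, 0.005, -1.0]]
contact_force: [0.1, 0.2, -1.3]
gripper_width: 0.0551
```

Call:
step_arm(
  steps=[0,0,0,0,0,0,0.7,0,0,0,0,0,0,0.7],
)

```text
time_s: 22.75
tcp_pos: [0.6354, -0.1027, 0.0502]
ee_rot: [[0.111, 0.994, 0.005], [0.994, -0.111, -0.002], [-0.002, 0.005, -1.0]]
contact_force: [-0.7, 0.0, 0.3]
gripper_width: 0.0554
```

```bash
python3 - <<'E'
from h import *
plan(.450,.123,.17,95.3); s=ctrl.sense();print(s["tcp_pos"],s["contact_force"])
E
```

```text
t 22.75 rotvec [  0.29   0.13 -11.65] shift now-axes [ 0.2036 -0.2086 -0.1213] goal-axes [ 0.2418 -0.1637 -0.1198]
[ 0.63538806 -0.10268099  0.05015932] [-0.71381527  0.03435503  0.27971992]
```

Call:
step_arm(
  steps=[0,0,0,0,0,-0.005,0.7,0,0,0,0,0,-0.02,0.7,0,0,0,0,0,-0.03,0.7,0,0,0,0,0,-0.03,0.7,0,0,-4,0.012,-0.012,-0.01,0.7],
)

```text
time_s: 23.25
tcp_pos: [0.6197, -0.0891, 0.1416]
ee_rot: [[0.041, 0.999, -0.009], [0.999, -0.041, 0.0], [-0.0, -0.009, -1.0]]
contact_force: [0.5, 0.9, -2.8]
gripper_width: 0.0558
```

Call:
step_arm(
  steps=[0,0,-4,0.024,-0.023,0,0.7,0,0,-4,0.026,-0.022,0,0.7,0,0,0,0.028,-0.019,0,0.7,0,0,0,0.028,-0.019,0,0.7,0,0,0,0.028,-0.019,0,0.7],
)

```text
time_s: 23.75
tcp_pos: [0.507, 0.0404, 0.144]
ee_rot: [[-0.101, 0.995, -0.006], [0.995, 0.101, -0.0], [0.0, -0.006, -1.0]]
contact_force: [1.1, 0.4, -4.5]
gripper_width: 0.0554
```

```bash
python3 - <<'E'
from h import *
plan(.450,.123,.14,95.3); s=ctrl.sense();print(s["tcp_pos"],s["contact_force"],s["gripper_width"],s["dq"])
E
```

```text
t 23.75 rotvec [-0.34 -0.    0.51] shift now-axes [ 0.088  -0.0483  0.0042] goal-axes [ 0.0875 -0.0491  0.004 ]
[0.50702397 0.04039246 0.14395033] [ 1.08050334  0.35523954 -4.52378824] 0.05536143848446043 [ 29.75013022 -23.18887239  24.58172083   0.49481702  -1.19964023
  29.39047054]
```

Call:
step_arm(
  steps=[-0.2,0,0.5,0.027,-0.016,0,0.7,0,0,0,0.025,-0.014,0,0.7,0,0,0,0.018,-0.009,0,0.7,0,0,0,0.004,-0.002,0.01,0.7,0,0,0,0,0,0.005,0.7],
)

```text
time_s: 24.25
tcp_pos: [0.4508, 0.1148, 0.127]
ee_rot: [[-0.096, 0.995, -0.007], [0.995, 0.096, 0.0], [0.001, -0.007, -1.0]]
contact_force: [-0.2, -0.0, -3.9]
gripper_width: 0.0551
```

```bash
python3 - <<'E'
from h import *
plan(.450,.123,.047,95.3); s=ctrl.sense();print(s["tcp_pos"],s["contact_force"],s["gripper_width"],s["dq"])
E
```

```text
t 24.25 rotvec [-0.41 -0.05  0.22] shift now-axes [0.0082 0.0006 0.08  ] goal-axes [ 0.0083 -0.      0.08  ]
[0.45076803 0.11475568 0.12701646] [-0.21392879 -0.02514298 -3.86813621] 0.055071905773392084 [ 0.516211    2.81186623  2.22506371 -0.05610089 -6.22727951  0.01449101]
```

Call:
step_arm(
  steps=[-0.3,0,0,0.005,0,0.015,0.7,0,0,0,0.002,0,0.02,0.7,0,0,0,0.001,0,0.018,0.7,0,0,0,0,0,0.008,0.7,0,0,0,0,0,0.003,0.7],
)

```text
time_s: 24.75
tcp_pos: [0.4513, 0.1195, 0.0587]
ee_rot: [[-0.094, 0.996, -0.003], [0.996, 0.094, -0.002], [-0.001, -0.003, -1.0]]
contact_force: [0.3, 0.3, -4.2]
gripper_width: 0.0553
```

```bash
python3 - <<'E'
from h import *
plan(.450,.123,.047,95.3); s=ctrl.sense();print(s["tcp_pos"],s["contact_force"],s["gripper_width"],s["dq"])
E
```

```text
t 24.75 rotvec [-0.16  0.07  0.12] shift now-axes [ 0.0036 -0.0009  0.0117] goal-axes [ 0.0036 -0.0009  0.0117]
[0.45126035 0.11952514 0.05872874] [ 0.31907186  0.28384414 -4.19750748] 0.05533279262299681 [-0.67186048  3.4872339   1.07595751 -0.27550159 -3.81120145 -0.17682633]
```

Call:
step_arm(
  steps=[-0.1,0,0,0.003,-0.001,0.004,0.7,0,0,0,0.001,-0.001,0.003,0.7,0,0,0,0,0,0.002,0.7,0,0,0,0,0,0.001,0.7,0,0,0,0,0,0.001,0.7],
)

```text
time_s: 25.25
tcp_pos: [0.4509, 0.123, 0.0484]
ee_rot: [[-0.093, 0.996, 0.002], [0.996, 0.093, -0.001], [-0.001, 0.002, -1.0]]
contact_force: [0.0, 0.6, -4.1]
gripper_width: 0.0554
```

Call:
step_arm(
  steps=[0,0,0,0,0,0.001,0.7],
)

```text
time_s: 25.35
tcp_pos: [0.4512, 0.1231, 0.0478]
ee_rot: [[-0.093, 0.996, 0.003], [0.996, 0.093, -0.001], [-0.001, 0.003, -1.0]]
contact_force: [0.1, -0.1, -3.1]
gripper_width: 0.0555
```

Call:
step_arm(
  steps=[0,0,0,0,0,0.001,0.7,0,0,0,0,0,0.001,0.7],
)

```text
time_s: 25.55
tcp_pos: [0.4515, 0.1232, 0.0471]
ee_rot: [[-0.093, 0.996, 0.003], [0.996, 0.093, -0.001], [-0.001, 0.003, -1.0]]
contact_force: [-5.7, -1.9, 12.1]
gripper_width: 0.0553
```

Contact. Releasing and lifting clear.

Call:
step_arm(
  steps=[0,0,0,0,0,0,0.4,0,0,0,0,0,0,0,0,0,0,0,0,0,0,0,0,0,0,0,0,0,0,0,0,0,0,-0.005,0],
)

```text
time_s: 26.05
tcp_pos: [0.4536, 0.1237, 0.0537]
ee_rot: [[-0.093, 0.996, 0.007], [0.996, 0.093, -0.0], [-0.001, 0.007, -1.0]]
contact_force: [0.4, -1.5, 0.2]
gripper_width: 0.0851
```

Call:
step_arm(
  steps=[0,0,0,0,0,-0.02,0,0,0,0,0,0,-0.04,0,0,0,0,0,0,-0.045,0,0,0,0,0,0,-0.045,0,0,0,0,0,0,-0.045,0],
)

```text
time_s: 26.55
tcp_pos: [0.4473, 0.1226, 0.2495]
ee_rot: [[-0.093, 0.996, -0.007], [0.996, 0.093, -0.003], [-0.003, -0.008, -1.0]]
contact_force: [1.2, 0.2, -0.1]
gripper_width: 0.0881
```

Call:
step_arm(
  steps=[0,0,0,-0.045,0,-0.02,0,0,0,0,-0.045,0,-0.02,0,0,0,0,-0.045,0,-0.02,0,0,0,0,-0.03,0,0,0,0,0,0,0,0,0,0],
)

```text
time_s: 27.05
tcp_pos: [0.4684, -0.0443, 0.326]
ee_rot: [[-0.101, 0.995, 0.017], [0.995, 0.101, -0.003], [-0.005, 0.016, -1.0]]
contact_force: [0.8, -0.1, 0.4]
gripper_width: 0.0882
```

Call:
step_arm(
  steps=[0,0,0,-0.045,0,0,0,0,0,0,-0.045,0,0,0,0,0,0,-0.03,0,0,0,0,0,0,0,0,0,0,0,0,0,0,0,0,0],
)

```text
time_s: 27.55
tcp_pos: [0.4813, -0.1637, 0.3278]
ee_rot: [[-0.102, 0.995, 0.02], [0.995, 0.102, 0.0], [-0.002, 0.02, -1.0]]
contact_force: [-0.8, 0.5, -0.5]
gripper_width: 0.0883
```

```bash
python3 - <<'E'
from h import *
s=ctrl.sense();print(s["time_s"],s["tcp_pos"],s["gripper_width"])
B=[(.464-.092*t,-.026+.996*t) for t in(.15,.05,-.05,-.15)]
o=[]
c=calibration("wrist");w=grab_frame("wrist")[:,:,::-1].copy();np.savez("w6.npz",**c);cv2.imwrite("pics/w6r.png",w)
d=calibration("side");v=grab_frame("side")[:,:,::-1].copy()
for (x,y),h in zip(B,(.102,.076,.106,.118)):
    for cc,ii in((c,w),(d,v)):
        q=proj(cc,[(x,y,h)])[0];cv2.drawMarker(ii,(int(q[0]),int(q[1])),(0,0,255),0,8)
cv2.imwrite("pics/w6.png",np.vstack([w[:330],v[60:320]]))
E
```

```text
27.55 [ 0.48130759 -0.16370249  0.32780188] 0.08834292008258372
```

View pics/w6.png

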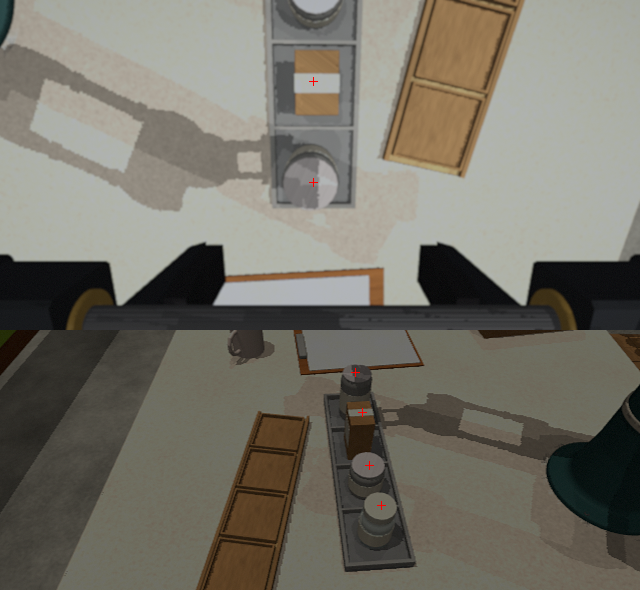

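From left to right the bays hold the jar, short tin, carton and tall tin. All are upright, with their tops within a few pixels of the bay-centre marks, and the arm is clear.

```bash
python3 -c "
from rig import *
print(sign_off())"
```

```text
the job is handed in; nothing more can be done
None
```

All four goods are in the grey insert in reverse order. The delivery row, left to right, was tall tin, carton, short tin, jar; the bays now hold jar, short tin, carton, tall tin. The job was handed in at about 27.6 s of the 104 s limit.

- **Placing:** I lowered each item in about 1 mm steps until the wrist force showed contact, then released it. The force reading at release was about 5–14 N.
- **Last checks:** the final wrist and side pictures show all four upright and undisturbed. Their tops are within about 3–4 mm of the bay centres, judged by eye. The gripper is open and clear at z = 0.33 m.
- **Disagreements:**
  - The two camera views of the insert's centre differed by about 3 mm, and I used the average.
  - The arm lagged by a few millimetres and about 1° of tilt on fast moves. I corrected this with small moves before each release.
  - The tall tin was gripped about 20 mm higher than planned, without harm.

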